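# Tighten the filter cell's lock ring with the pin spanner

## Robot

A 6-joint arm with a two-finger parallel gripper is mounted at the origin on a cart in front of the work surface, level with it; the furniture and walls round the work are solid. World frame = base frame: x ahead of the robot, y to its left, z up, the work surface at z = 0. Lengths are in mm, angles in rad, forces in N, time in s.
With the tool pointing down it reaches from about 375 to 900 mm from the base axis. Payload 3.1 kg.
Tool frame: the origin (TCP) lies midway between the tips of the shut fingers; the grasp point (between the pads) lies 19 mm behind it; z points along the fingers, y is the line along which they close (so a half turn about z gives the same grasp; the last joint's range is limited). The gripper opens to 85 mm and grips with 20 to 120 N. Pads are 22 mm wide; open, the fingers measure 114 mm over their backs; the gripper's body (76 mm by 85 mm) begins 54 mm behind the grasp point. The pads swing forward as they close: fully open they stand 13 mm farther back than shut.
Start: joints at [-1.389, 0.527, 1.433, -0, 1.181, -0.178], TCP at [220.661, -584.727, 231.31] pointing down, gripper open.
Joint ranges: [-3.08, 3.08], [-0.75, 2.2], [0.22, 2.44], [-1.43, 4.57], [0, 2.65], [-2.85, 2.85]. Speed limits (rad/s): [2.79, 2.79, 3.14, 3.14, 3.14, 3.14].

## Interface

Orientations are given as a rotation vector (axis times angle).
In Python, from plant import read_state, viewer, env gives the robot as it stands.
- The arm moves only by the tool servo_tool, never from a script. Its argument "commands" is a list of rows, each a list of 5 numbers: the shift along the tool's x, y, z in cm, then the turn about the tool's z in degrees, then the opening, from 0 (shut) to 1 (fully open). In form: [[tx, ty, tz, turn, hand], ...]. A call has 1 to 8 rows; each row is the pose to reach, as a shift and turn from the pose commanded when the call began, along the tool's axes at that moment; what a row does not reach only later rows make up. A row lasts 1/10 s, in which the tool goes at most 50 mm and 8.59 degrees, less where a joint would pass 70% of its speed; a pose out of reach is approached as far as the arm can. A call with a gripper value outside its range is refused whole. The fingers move at their own pace and stop on an object; "grip_force" is the grip in N (left out, the last holds). Time passes only in rows, so rows that repeat a pose let the fingers close. It gives the time, the measured TCP pose, the force, the opening and the grip force at its end, in the units of the state.
- read_state(): the state, without advancing time (a new reading comes with each control period).
- viewer.read_camera(name): name is "side" or "top"; returns the picture (384x512x3 uint8, red, green, blue); there is no depth.
- viewer.get_calibration(name): a dict with "fx", "fy", "cx", "cy" (pixels), "eye" and "rotation" of the camera in the world. Camera axes: x right, y down, z forward; pixel columns grow to the right and rows downward; lengths in mm; the calibration is good to about 2 mm. A picture is of the moment at which its call begins. get_calibration takes no time and is no camera call.
- env.job_done(): hands the job in; it is judged then, once.
The state is a dict: "time_s": time; "joints": joint angles; "dq": joint speeds; "effort": joint torques, N m; "tool_pos": TCP position; "tool_rot": TCP orientation; "contact_force": force on the tool from outside, world axes, zero at the start; "wrist_torque": the same for the moment, N m; "gripper_width": opening from 0.0 (shut) to 1.0 (fully open); "grasp_force": force on a finger pad.
Only numpy, scipy, OpenCV 4.12 (cv2) and the standard library are available. Lean on these libraries where they do the work, as an engineer would, in place of code of your own. Each camera call takes 0.05 s, during which the arm holds its last target. There are 200 camera calls.

## Task

Take the two-prong pin spanner from its stand and tighten the brass lock ring on the filter cell: feel for the ring's two holes, get both prongs right down in them before you turn, then turn the ring clockwise until it is firmly against its stop, never pressing or twisting hard. Then put the spanner back in its stand, upright as it stood, and do not disturb the other things on the bench.

Things in the scene. Friction and masses are not known exactly. Their poses are not given: they have to be found in the camera images.
- cell: Filter cell: round steel pot, 82 mm wide, on a square dark foot plate (104 mm), fixed to the bench. Origin under its centre, z up, x towards a short outlet stub with a brass end. On the pot lies a flat brass lock ring with a knurled rim (74 mm wide, 9 mm thick), with a white cap in its 30 mm bore.
- cell_face (a point): Centre of the ring's flat upper face, 54 mm above the bench (at all times); same axes as the cell; the ring turns about this z. Two through holes 9 mm in diameter lie opposite each other, each 24 mm from this axis; the pot's black rim closes them below, so a prong goes in 9 mm. All rigid: touch down at 15 mm/s or slower.
- ring_axis (a point): On the ring's axis, at the bottom of its holes, 45 mm above the bench; axes as the cell. The ring's angle is not measured. PSI = angle from this x to the line through both holes, counter-clockwise from above. Start: PSI anywhere in 0.15 to 0.55 rad. Clockwise (PSI falls) tightens; hard stop at PSI = -0.60. Runs free (0.18 N m) to PSI = 0.10, then bites (0.25 to 0.3 N m). Prong tips rubbing lightly hardly turn it.
- cap (a joint): How far the white cap (28 mm wide, middle of the ring) is pressed down, m: 0 when the ring is slack, 0.004 when the ring is at its stop. It stays at 0 while the ring runs free and moves in proportion once it bites. It stands 5.5 mm above the ring's face when slack, 1.5 mm when tight.
- stand_mouth (a point): The spanner stand: grey block 92 x 50 x 30 mm, fixed to the bench, with one slot 59 x 11 mm, 24 mm deep, in its top. This point is the centre of the slot's mouth, in the top face, 30 mm above the bench; x along the slot, z up.
- spanner_grip (a point): Centre of the blue grip of the two-prong pin spanner (loose, about 140 g, 78 mm high), which starts upright in the stand: grip 42 mm along x, 16 mm thick along y (pinch across this), 48 mm high. z points up from prongs to grip. This point is 24 mm above the grip's lower end and 54 mm above the prong tips.
- spanner: The whole spanner, origin midway between the prong tips. Under the grip a dark crossbar 66 mm along x, 16 mm wide, 12 mm high; under that two round steel prongs, 6 mm in diameter with chamfered tips, 18 mm long. In the stand the crossbar rests on the block and the prongs hang in the slot. Its ends may be used either way round.
- spanner_foot (a point): Point midway between the two prong tips, 54 mm below the grip centre; same axes as the grip.
- prong_a (a point): Tip of one prong, centre, 24 mm from the foot point along the spanner's +x.
- prong_b (a point): Tip of the other prong, 24 mm from the foot point along -x.
- specimen_cup_1: bystander: small white specimen cup with orange lid, 44 x 44 x 53 mm, origin under its centre
- specimen_cup_2: bystander: small white specimen cup with blue lid, 44 x 44 x 53 mm, origin under its centre
- specimen_cup_3: bystander: second white specimen cup with orange lid, 44 x 44 x 53 mm, origin under its centre
- decapper: bystander: orange waisted tube decapper standing upright, 35 x 35 x 70 mm, origin under its centre
- wipe_pack: bystander: pale blue pack of wipes with a green flap, 112 x 75 x 41 mm, origin under its centre
- timer: bystander: flat white bench timer with three keys, 66 x 64 x 18 mm, origin under its centre
Not all that is in view belongs to the job. Of the things that look like the spanner, the largest one is meant.

How it is judged (in metres and radians):
On the way, in this order (a step that is already met when the one before it is completed fails the run):
1. both prongs are down in the ring's holes (more than 6 mm below its face, spanner upright and on the cell's axis) while the ring is still slack (z of each of prong_a, prong_b in the frame of cell_face below -0.006 m and horizontal distance between spanner_foot and cell_face below 0.004 m and angle between spanner_foot's own z axis and vertical below 0.12 rad and value of joint cap below 0.0008 m), for 0.2 s.
2. with both prongs in the holes the ring is turned home: cap pressed down more than 3.7 mm (z of each of prong_a, prong_b in the frame of cell_face below -0.006 m and horizontal distance between spanner_foot and cell_face below 0.004 m and angle between spanner_foot's own z axis and vertical below 0.12 rad and value of joint cap above 0.0037 m), for 0.1 s.
At the end, for the whole second after the job is handed in: The ring is tight (cap down more than 3.7 mm of 4) and the released spanner stands at rest in the stand's slot: upright within 0.1 rad, centred within 6 mm, prong tips more than 15 mm below the slot's mouth (value of joint cap above 0.0037 m and z of spanner_foot in the frame of stand_mouth below -0.015 m and horizontal distance between spanner_foot and stand_mouth below 0.006 m and angle between spanner_foot's own z axis and vertical below 0.1 rad and linear speed of spanner below 0.02 m/s); the robot touches nothing.
It fails at once if the spanner bears on the cell or its ring with more than 60 N (contact force between spanner and cell above 60 N).
It fails at once if a bystander is moved by more than 20 mm (distance of any of specimen_cup_1, specimen_cup_2, specimen_cup_3, decapper, wipe_pack, timer from where it was at the start of the episode above 0.02 m).
It also fails if it takes over 61 s, if anything falls off the work surface, if the arm or the gripper's body presses on something with over 40 N, if the wrist force passes 120 N, or if a joint passes its speed limit or range.

## Working session

There is one attempt and no reset: what is moved stays moved. The work goes in short steps, Python scripts to look and compute and a tool call to move; the robot and the scene stay as the last step left them, time stands still between calls to the robot, and variables do not carry over. Pictures are saved under pics/ and viewed, at most 11 in all, crops included, and the job is handed in when it is done.

Besides the shell and the picture viewer there is one more tool, called after "Emit:" as name([rows], argument=value, ...), one row to a line, values as JSON. servo_tool: Moves the arm, as the interface text tells. Its arguments: {"type":"object","properties":{"commands":{"type":"array"},"grip_force":{"type":"number"}},"required":["commands"]}

```bash
mkdir -p pics; python3 - <<'E'
from plant import read_state, viewer, env
import cv2
for n in("top","side"):
    im=viewer.read_camera(n); cv2.imwrite(f"pics/{n}0.png",cv2.resize(im[:,:,::-1],(800,600),interpolation=cv2.INTER_CUBIC))
    c=viewer.get_calibration(n); print(n,{k:(v.round(4).tolist() if hasattr(v,'round') and hasattr(v,'tolist') else v) for k,v in c.items()})
print(read_state())
E
```

```text
top {'fx': 369.01029582468914, 'fy': 369.01029582468914, 'cx': 253.58820803926506, 'cy': 192.07740803617705, 'eye': [425.3412, 85.1369, 1087.4708], 'rotation': [-2.1605, 2.1528, -0.1216]}
side {'fx': 446.4074533061985, 'fy': 446.4074533061985, 'cx': 259.41600620276023, 'cy': 180.8883880264808, 'eye': [320.3785, 1091.0592, 578.2723], 'rotation': [-0.2905, 2.5582, -1.5982]}
{'time_s': 0.1, 'joints': array([-1.38848895e+00,  5.28394328e-01,  1.43378480e+00,  3.32971304e-05,
        1.18137525e+00, -1.78529157e-01]), 'dq': array([ 0.00025652, -0.00111892, -0.00353923, -0.00197006, -0.00042522,
       -0.00072254]), 'effort': array([ 1.21887933e-05, -4.43303204e+01, -1.78586662e+01, -3.17694648e-04,
        3.91903959e-03,  6.91346671e-06]), 'tool_pos': array([ 220.56185435, -584.10388576,  230.41509952]), 'tool_rot': array([-3.08867423e+00, -5.63359140e-01, -4.25196850e-05]), 'contact_force': array([-0.4253925 ,  0.09112672,  0.91062031]), 'wrist_torque': array([-0.01769455, -0.03619339, -0.00397923]), 'grasp_force': 0.0, 'gripper_width': 0.9980454675228804}
```

View pics/top0.png

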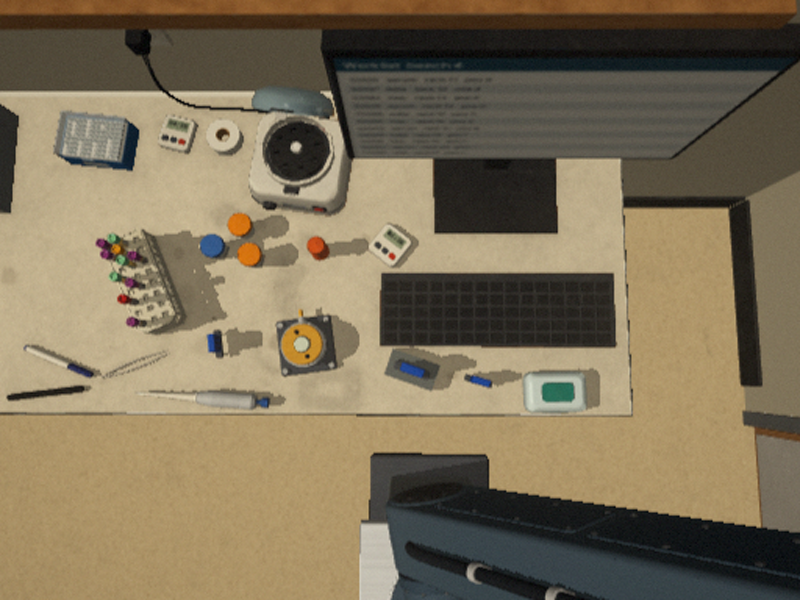

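View pics/side0.png

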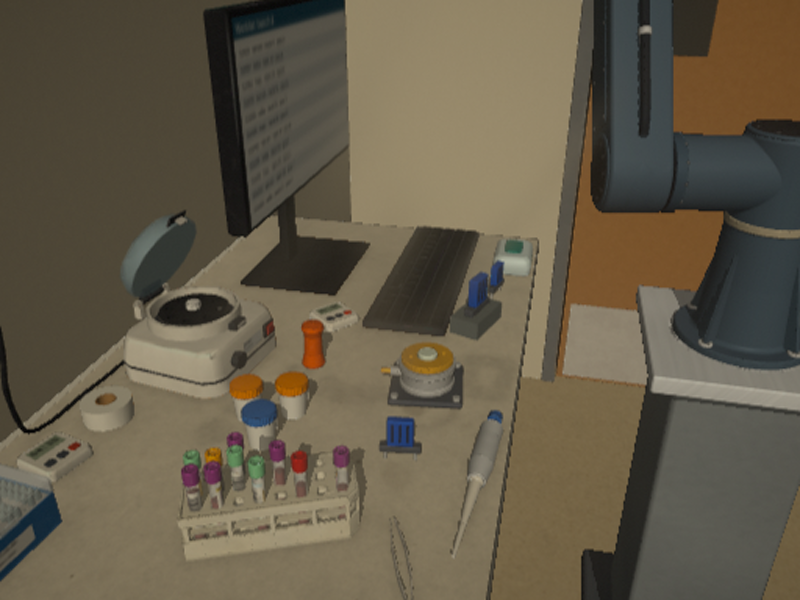

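Top view (800×600 px): the large blue spanner is in its grey stand at about (412,370). The cell is at (302,344) with its stub pointing up, and the small look-alikes are at (215,343) and (479,380). The side view agrees: stand (476,310), cell (427,372). I'll crop in and measure.

```bash
cat > h.py <<'E'
import numpy as np, cv2
from scipy.spatial.transform import Rotation as R
from plant import read_state, viewer, env
def cal(n):
    c=viewer.get_calibration(n); return c,R.from_rotvec(c["rotation"]).as_matrix() if np.size(c["rotation"])==3 else np.array(c["rotation"])
def proj(n,P):
    c,M=cal(n); q=(np.atleast_2d(P)-c["eye"])@M
    return np.c_[c["fx"]*q[:,0]/q[:,2]+c["cx"],c["fy"]*q[:,1]/q[:,2]+c["cy"]]
def unproj(n,uv,z):
    c,M=cal(n); uv=np.atleast_2d(uv)
    d=np.c_[(uv[:,0]-c["cx"])/c["fx"],(uv[:,1]-c["cy"])/c["fy"],np.ones(len(uv))]@M.T
    return np.array(c["eye"])+d*((z-c["eye"][2])/d[:,2])[:,None]
E
python3 - <<'E'
from h import *
t=viewer.read_camera("top");s=viewer.read_camera("side");np.savez("im0.npz",t=t,s=s)
B=cv2.resize(t[190:260,160:290,::-1],None,fx=6,fy=6,interpolation=cv2.INTER_CUBIC);cv2.imwrite("pics/tc.png",B)
B=cv2.resize(s[165:265,230:330,::-1],None,fx=6,fy=6,interpolation=cv2.INTER_CUBIC);cv2.imwrite("pics/sc.png",B)
print(proj("top",[[0,0,0],[400,0,0]]),unproj("top",[[264,237],[193,220]],50),unproj("side",[[305,190],[275,228]],50))
E
```

```text
[[286.07629647 390.17279206]
 [285.17983151 245.21481128]] [[423.61882539  62.84201259  50.        ]
 [470.23649965 262.29244106  50.        ]] [[427.66683693  61.09400453  50.        ]
 [468.41458482 260.15742798  50.        ]]
```

View pics/tc.png

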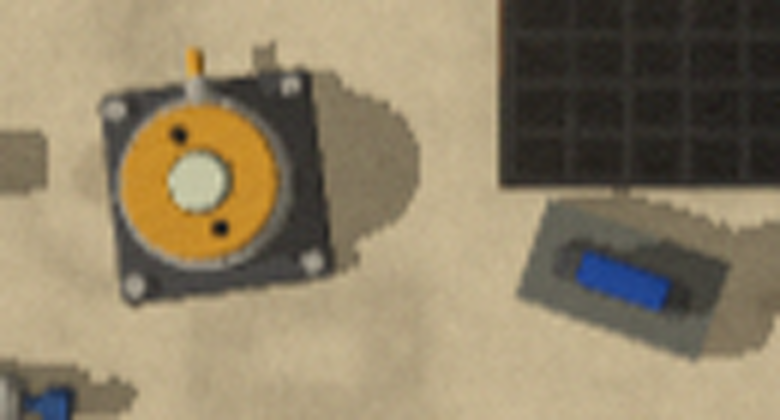

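View pics/sc.png

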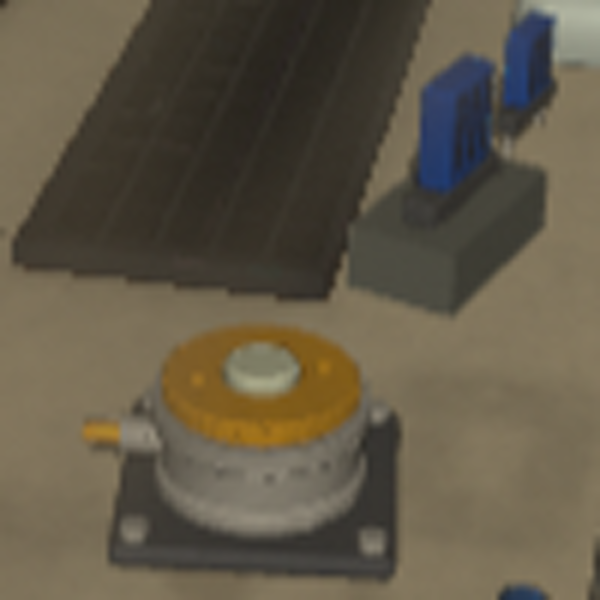

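The top crop (6×, offset 160,190) shows the ring centre at about (198,182), holes at (179,134) and (220,228), the stub at (195,60), and the grip's blue top at (622,279) in the stand. Next I'll segment these to sub-pixel precision.

```bash
cat > meas.py <<'E'
from h import *
from scipy.optimize import minimize
def box(c,yaw,sx,sy,z0,z1):
    C,S=np.cos(yaw),np.sin(yaw)
    return np.array([[c[0]+C*a*sx/2-S*b*sy/2,c[1]+S*a*sx/2+C*b*sy/2,z] for a in(-1,1) for b in(-1,1) for z in(z0,z1)])
def fitbox(imgs,masks,x0,sx,sy,z0,z1,k=8):
    def cost(p):
        e=0
        for n,(m,(u0,v0,u1,v1)) in masks.items():
            h=cv2.convexHull(((proj(n,box(p[:2],p[2],sx,sy,z0,z1))-[u0-.5,v0-.5])*k*16).astype(np.int32))
            r=np.zeros(((v1-v0)*k,(u1-u0)*k),np.uint8);cv2.fillConvexPoly(r,h,255,shift=4)
            r=cv2.resize(r,None,fx=1/k,fy=1/k,interpolation=cv2.INTER_AREA)/255.
            e+=((r-m)**2).sum()
        return e
    s=minimize(cost,x0,method="Nelder-Mead",options=dict(initial_simplex=np.array(x0)+np.array([[0,0,0],[6,0,0],[0,6,0],[0,0,.15]]),xatol=.05,fatol=.01))
    return s.x,s.fun
def blue(im,b):
    c=im[b[1]:b[3],b[0]:b[2]].astype(float); return np.clip((c[...,2]-c[...,0]-20)/45,0,1)
E
python3 - <<'E'
from meas import *
d=np.load("im0.npz");t,s=d["t"],d["s"]
bt=(250,226,278,246);bs=(294,170,314,200)
mt,ms=blue(t,bt),blue(s,bs)
print("blue sums",mt.sum(),ms.sum())
for mk in({"top":(mt,bt)},{"side":(ms,bs)},{"top":(mt,bt),"side":(ms,bs)}):
    print("grip",list(mk),fitbox(None,mk,[424,62,-1.7],42,16,42,90))
# stand: gray block in top
def mask(c):
    c=c.astype(float); return c
# ring: brass
for n,im,b in(("top",t,(175,200,212,240)),("side",s,(250,210,300,245))):
    c=im[b[1]:b[3],b[0]:b[2]].astype(float)
    m=((c[...,0]-c[...,2])>70).astype(np.uint8)
    nn,lab,st,ce=cv2.connectedComponentsWithStats(m);i=1+st[1:,4].argmax()
    cnt=max(cv2.findContours((lab==i).astype(np.uint8),cv2.RETR_EXTERNAL,cv2.CHAIN_APPROX_NONE)[0],key=cv2.contourArea)
    h=cv2.convexHull(cnt)[:,0]+[b[0],b[1]]; print(n,"ring ell",cv2.fitEllipse(h.astype(np.float32)),unproj(n,[cv2.fitEllipse(h.astype(np.float32))[0]],54 if n=="top" else 50))
    if n=="top":
        for (u,v) in((160+179/6-.4,190+134/6-.4),(160+220/6-.4,190+228/6-.4)):
            iu,iv=round(u),round(v); w=t[iv-3:iv+4,iu-3:iu+4].astype(float)[...,0]
            w=np.clip(np.median(w)-15-w,0,None); Y,X=np.mgrid[iv-3:iv+4,iu-3:iu+4]
            p=[(w*X).sum()/w.sum(),(w*Y).sum()/w.sum()];print("hole",p,unproj("top",[p],54)[0],unproj("top",[p],50)[0])
    
pl=(np.array([[115,109],[291,83],[315,260],[135,288]])/6-.4)+[160,190]
P=unproj("top",pl,10);print("screws",P, P.mean(0))
st=(np.array([[550,200],[727,263],[696,359],[517,297]])/6-.4)+[160,190]
P=unproj("top",st,30);print("stand",P,P.mean(0),[np.linalg.norm(P[i]-P[(i+1)%4]) for i in range(4)])
E
```

```text
blue sums 87.64444444444445 103.6888888888889
grip ['top'] (array([425.46148552,  65.6910025 ,  -1.90870433]), np.float64(2.7080217010551495))
grip ['side'] (array([433.21570444,  64.27222752,  -1.46872156]), np.float64(53.79914391900551))
grip ['top', 'side'] (array([426.94757622,  66.38346251,  -1.73245944]), np.float64(105.96536887521893))
top ring ell ((192.78782653808594, 219.8289031982422), (25.587207794189453, 26.04547882080078), 45.69541549682617) [[470.53911178 262.21508451  54.        ]]
hole [np.float64(189.4486345903771), np.float64(212.20936280884266)] [491.84152434 272.09734942  54.        ] [492.09891064 272.82097115  50.        ]
hole [np.float64(196.14174972314507), np.float64(227.48947951273533)] [449.22975286 252.33870151  54.        ] [449.3222123  252.98584832  50.        ]
side ring ell ((273.1724853515625, 228.89572143554688), (19.980392456054688, 32.484474182128906), 91.2036361694336) [[471.64336091 264.73151886  50.        ]]
screws [[507.5857903  311.71117474  10.        ]
 [520.61489876 225.9356687   10.        ]
 [434.68050819 212.70526214  10.        ]
 [420.88316885 299.58567385  10.        ]] [470.94109153 262.48444486  10.        ]
stand [[463.34628712  98.81829874  30.        ]
 [433.85334153  14.69734164  30.        ]
 [388.75764393  29.54159588  30.        ]
 [417.45326638 114.24159934  30.        ]] [425.85263474  64.3247089   30.        ] [np.float64(89.14128820699675), np.float64(47.47603423402927), np.float64(89.42890658901585), np.float64(48.41536485412767)]
```

Emit:
servo_tool([
  [3.6,-3.1,0,-6,1],
  [7.2,-6.2,0,-12,1],
  [10.8,-9.4,0,-18,1],
  [14.4,-12.5,0,-25,1],
  [18,-15.6,0,-31,1],
  [21.6,-18.7,0,-37,1],
  [25.2,-21.8,0,-44,1],
  [28.6,-24.9,0,-50,1],
], grip_force=80)

```text
time_s: 1.0
tool_pos: [401.0, -249.0, 231.4]
tool_rot: [2.559, 1.822, 0.0]
contact_force: [0.2, 0.1, -0.2]
gripper_width: 0.997
grasp_force: 0.0
```

```bash
cat >> h.py <<'E'
def step(x,y,z,yaw_deg):
    """measured pose and tool-axis shift (cm) and turn (deg) to a world TCP target"""
    s=read_state(); M=R.from_rotvec(s["tool_rot"]).as_matrix(); a=np.degrees(np.arctan2(M[1,0],M[0,0]))
    print("t",s["time_s"],"tcp",s["tool_pos"].round(1),"yaw",a.round(2),"zaxis",M[:,2].round(3),"F",s["contact_force"].round(1),"T",s["wrist_torque"].round(3),"w",round(float(s["gripper_width"]),3),"q6",s["joints"][5].round(2))
    print("shift cm",(M.T@(np.array([x,y,z])-s["tool_pos"])/10).round(2),"turn",round(float(a-yaw_deg),1))
E
python3 -c "
from h import *
step(425.5,65.2,160,70.7)"
```

```text
t 1.0 tcp [ 401.  -249.   231.4] yaw 70.92 zaxis [ 0. -0. -1.] F [ 0.2  0.1 -0.2] T [-0.015 -0.021  0.019] w 0.997 q6 -0.46
shift cm [30.5  -7.96  7.14] turn 0.2
```

Emit:
servo_tool([
  [4.5,-1.2,0,0,1],
  [9,-2.4,0.5,0,1],
  [13.5,-3.5,1.5,0,1],
  [18,-4.7,3,0,1],
  [22.5,-5.9,4.5,0,1],
  [27,-7.0,6,0,1],
  [30.5,-7.96,7.1,0,1],
  [30.5,-7.96,7.1,0,1],
])

```text
time_s: 1.8
tool_pos: [424.5, 67.1, 159.1]
tool_rot: [-2.555, -1.823, 0.003]
contact_force: [-0.8, -0.4, 1.4]
gripper_width: 0.998
grasp_force: 0.0
```

```bash
python3 - <<'E'
from meas import *
step(425.5,65.2,47,70.7)
t=viewer.read_camera("top");s=viewer.read_camera("side")
cv2.imwrite("pics/a.png",np.hstack([cv2.resize(t[160:280,200:330,::-1],(400,369)),cv2.resize(s[100:230,240:380,::-1],(398,369))]))
E
```

```text
t 1.8 tcp [424.5  67.1 159.1] yaw 71.02 zaxis [-0.004  0.001 -1.   ] F [-0.8 -0.4  1.4] T [-0.018  0.018 -0.005] w 0.998 q6 0.23
shift cm [-0.15  0.19 11.21] turn 0.3
```

View pics/a.png

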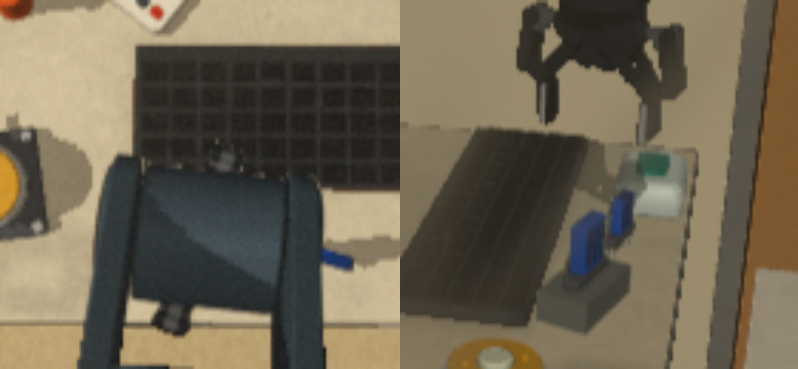

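The gripper is above the stand and aligned with the grip. Side view in the crop: fingers at (545,100) and (645,120), grip at (588,245). Now I'll descend and grasp.

Emit:
servo_tool([
  [-0.1,0.15,3,0.3,1],
  [-0.1,0.15,6,0.3,1],
  [-0.1,0.15,9,0.3,1],
  [-0.1,0.15,10.5,0.3,1],
  [-0.1,0.15,11,0.3,1],
  [-0.1,0.15,11,0.3,1],
])

```text
time_s: 2.5
tool_pos: [427.7, 60.7, 50.2]
tool_rot: [-2.569, -1.808, 0.0]
contact_force: [1.2, -1.2, 0.8]
gripper_width: 1.001
grasp_force: 0.0
```

```bash
python3 -c "
from h import *
step(425.5,65.2,48,70.7)"
```

```text
t 2.5 tcp [427.7  60.7  50.2] yaw 70.25 zaxis [-0. -0. -1.] F [ 1.2 -1.2  0.8] T [-0.038  0.04   0.001] w 1.001 q6 0.23
shift cm [ 0.35 -0.36  0.22] turn -0.4
```

Emit:
servo_tool([
  [0,0,0,0,0.3],
  [0,0,0,0,0],
  [0,0,0,0,0],
  [0,0,0,0,0],
  [0,0,0,0,0],
  [0,0,0,0,0],
  [0,0,0,0,0],
], grip_force=80)

```text
time_s: 3.2
tool_pos: [427.3, 62.0, 50.7]
tool_rot: [2.567, 1.81, 0.001]
contact_force: [-0.1, 0.2, 6.0]
gripper_width: 0.178
grasp_force: 77.8
```

```bash
python3 -c "
from h import *
step(425.5,65.2,48,70.7)"
```

```text
t 3.2 tcp [427.3  62.   50.7] yaw 70.38 zaxis [ 0.  0. -1.] F [-0.1  0.2  6. ] T [ 0.08   0.093 -0.014] w 0.178 q6 0.23
shift cm [ 0.24 -0.27  0.27] turn -0.3
```

Emit:
servo_tool([
  [0,0,-1,0,0],
  [0,0,-3,0,0],
  [0,0,-5.5,0,0],
  [0,0,-8,0,0],
  [0,0,-9,0,0],
  [0,0,-9,0,0],
])

```text
time_s: 3.8
tool_pos: [428.1, 61.9, 141.6]
tool_rot: [2.565, 1.809, 0.004]
contact_force: [0.1, 0.4, -2.0]
gripper_width: 0.172
grasp_force: 78.0
```

```bash
python3 -c "
from h import *
step(468.4,261.2,140,24.9)"
```

```text
t 3.8 tcp [428.1  61.9 141.6] yaw 70.38 zaxis [ 0.004 -0.    -1.   ] F [ 0.1  0.4 -2. ] T [-0.052 -0.053  0.008] w 0.172 q6 0.23
shift cm [20.13 -2.9   0.17] turn 45.5
```

Lifted: the wrist force fits the spanner's weight. Now I'll carry it over the cell.

Emit:
servo_tool([
  [3,-0.4,0,6,0],
  [6.5,-0.9,0,13,0],
  [10,-1.5,0,20,0],
  [13.5,-2,0,28,0],
  [17,-2.5,0,36,0],
  [19.2,-2.8,0,42,0],
  [20.1,-2.9,0,45.5,0],
  [20.1,-2.9,0,45.5,0],
])

```text
time_s: 4.6
tool_pos: [466.8, 262.0, 138.7]
tool_rot: [3.067, 0.68, -0.003]
contact_force: [0.3, -0.0, -2.2]
gripper_width: 0.174
grasp_force: 78.0
```

Emit:
servo_tool([
  [0,0,1,0,0],
  [0,0,2,0,0],
  [0,0,3,0,0],
  [0,0,3.5,0,0],
  [0,0,3.5,0,0],
  [0,0,3.5,0,0],
])

```text
time_s: 5.2
tool_pos: [467.6, 260.8, 105.2]
tool_rot: [-3.068, -0.676, 0.0]
contact_force: [0.6, -0.0, -1.4]
gripper_width: 0.18
grasp_force: 78.0
```

```bash
python3 - <<'E'
from meas import *
step(468.4,261.2,103,24.9)
t=viewer.read_camera("top");s=viewer.read_camera("side");np.savez("im1.npz",t=t,s=s)
cv2.imwrite("pics/b.png",np.hstack([cv2.resize(s[160:265,225:325,::-1],(571,600),interpolation=cv2.INTER_CUBIC),cv2.resize(t[180:260,165:195,::-1],(225,600))]))
E
```

```text
t 5.2 tcp [467.6 260.8 105.2] yaw 24.85 zaxis [-0. -0. -1.] F [ 0.6 -0.  -1.4] T [-0.014 -0.013 -0.033] w 0.18 q6 1.44
shift cm [ 0.09 -0.01  0.22] turn -0.0
```

View pics/b.png

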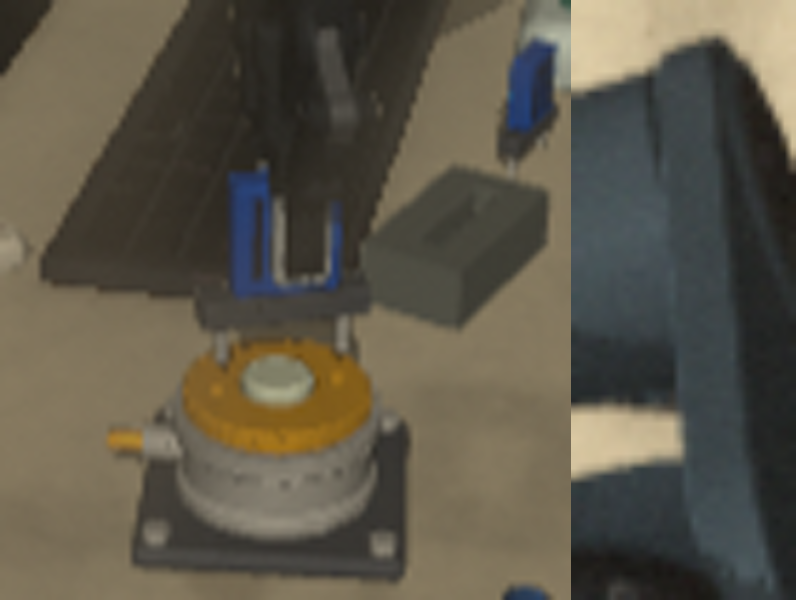

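The side crop (5.71×, offset 225,160) shows the spanner hanging upright, with prong tips at about (222,360) and (342,350). They are some 12 mm above holes seen at (216,389) and (338,378), so the spanner sits slightly to the right. I'll measure that offset numerically.

```bash
python3 - <<'E'
from meas import *
s=np.load("im1.npz")["s"].astype(float)
g=s.sum(2)/3
for nm,(u0,u1,rows) in {"L":(260,268,range(218,223)),"R":(281,290,range(215,222))}.items():
    for v in rows: print(nm,v,g[v,u0:u1].astype(int))
print("holes: B/R detail")
for nm,(u0,u1,rows) in {"L":(259,268,range(225,231)),"R":(280,289,range(223,229))}.items():
    for v in rows: print(nm,v,u0,s[v,u0:u1,0].astype(int))
def pp(*P): print(proj("side",np.array(P)).round(2).tolist())
c=np.array([470.5,262.2]);a=.434;d=24*np.array([np.cos(a),np.sin(a)])
pp([*(c+d),54],[*(c-d),54],[*(c+d),66.5],[*(c-d),66.5],[*c,54],[*(c+[1,0]),54],[*(c+[0,1]),54],[*c,59.5])
E
```

```text
L 218 [103  99  87  98  95 102  96  76]
L 219 [112 110  98 113 105 102  94  71]
L 220 [112 110  94 113 103  80  86  66]
L 221 [111  95  89 113 101  67  86  79]
L 222 [100  87  91 113  99  67  86  86]
R 215 [ 57  57  61  84 100  80  97  99 105]
R 216 [ 66  65  67 107 116  89 111 113 114]
R 217 [ 73  72  71 113 115  89 112 113 113]
R 218 [ 74  73  73 113 113  79 112 113 114]
R 219 [ 74  73  73 113 111  70  94 116 115]
R 220 [ 81  79  79 118 118  69  79 117 116]
R 221 [ 84  81  69  91  95  72  78 115 115]
holes: B/R detail
L 225 259 [125 127 127 127 127 116 127 127 119]
L 226 259 [126 126 128 127 128 129 127 118 113]
L 227 259 [127 127 127 143 142 128 128 119  99]
L 228 259 [128 126 128 152 151 129 129 125 105]
L 229 259 [128 127 128 134 135 129 129 129 122]
L 230 259 [133 129 127 125 126 129 130 131 129]
R 223 280 [128 129 130 129 118 131 125 110 133]
R 224 280 [128 128 130 134 134 132 131 127 132]
R 225 280 [128 129 129 148 149 136 131 130 129]
R 226 280 [111 128 125 153 153 134 132 131 128]
R 227 280 [109 128 126 138 138 130 132 131 129]
R 228 280 [123 126 129 129 129 129 130 132 129]
[[263.34, 227.98], [284.44, 225.67], [263.4, 223.11], [284.62, 220.84], [273.94, 226.82], [273.49, 226.77], [273.85, 227.06], [273.99, 224.69]]
```

The prongs read about 1.3 px to the right of the holes after the side camera's bias is removed. That means moving the spanner about 2.7 mm in +x. I'll shift and approach.

Emit:
servo_tool([
  [0.12,0.05,0,0,0],
  [0.24,0.1,0.2,0,0],
  [0.24,0.1,0.4,0,0],
  [0.24,0.1,0.6,0,0],
  [0.24,0.1,0.8,0,0],
  [0.24,0.1,0.9,0,0],
  [0.24,0.1,0.9,0,0],
])

```text
time_s: 6.0
tool_pos: [469.9, 261.0, 96.1]
tool_rot: [3.068, 0.677, -0.001]
contact_force: [0.5, 0.3, -1.2]
gripper_width: 0.18
grasp_force: 78.0
```

```bash
python3 - <<'E'
from meas import *
step(470.3,260.9,92.7,24.9)
s=viewer.read_camera("side");np.savez("im2.npz",s=s)
cv2.imwrite("pics/c.png",cv2.resize(s[195:240,240:310,::-1],(770,495),interpolation=cv2.INTER_CUBIC))
E
```

```text
t 6.0 tcp [469.9 261.   96.1] yaw 24.87 zaxis [-0.001 -0.    -1.   ] F [ 0.5  0.3 -1.2] T [0.013 0.016 0.009] w 0.18 q6 1.44
shift cm [0.03 0.03 0.34] turn -0.0
```

View pics/c.png

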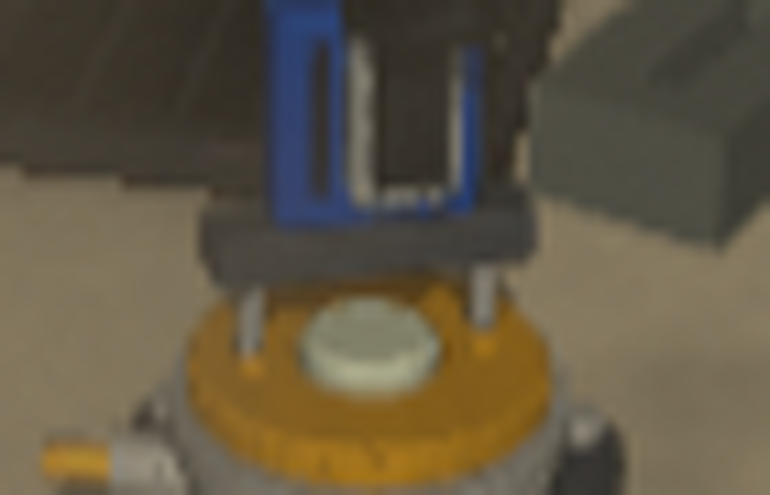

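The prongs (251,350) and (484,330) line up with the hole spots (253,366) and (484,346). Next is a slow feel downwards.

Emit:
servo_tool([
  [0.02,0.01,0.1,0,0],
  [0.02,0.01,0.2,0,0],
  [0.02,0.01,0.3,0,0],
  [0.02,0.01,0.4,0,0],
  [0.02,0.01,0.5,0,0],
  [0.02,0.01,0.5,0,0],
])

```text
time_s: 6.65
tool_pos: [470.2, 261.0, 91.2]
tool_rot: [3.068, 0.677, -0.001]
contact_force: [0.3, -0.3, -1.0]
gripper_width: 0.175
grasp_force: 78.0
```

```bash
python3 -c "
from h import *
step(470.3,260.9,83.7,24.9)"
```

```text
t 6.65 tcp [470.2 261.   91.2] yaw 24.87 zaxis [-0. -0. -1.] F [ 0.3 -0.3 -1. ] T [ 0.042 -0.025 -0.002] w 0.175 q6 1.44
shift cm [0.01 0.02 0.75] turn -0.0
```

No contact yet at TCP z 91.2, so I'll continue slowly.

Emit:
servo_tool([
  [0,0,0.1,0,0],
  [0,0,0.2,0,0],
  [0,0,0.3,0,0],
  [0,0,0.3,0,0],
])

```text
time_s: 7.05
tool_pos: [470.2, 261.0, 88.1]
tool_rot: [3.068, 0.677, -0.001]
contact_force: [1.2, -0.1, -1.2]
gripper_width: 0.18
grasp_force: 78.0
```

```bash
python3 -c "
from h import *
step(470.3,260.9,83.7,24.9)"
```

```text
t 7.05 tcp [470.2 261.   88.1] yaw 24.87 zaxis [-0. -0. -1.] F [ 1.2 -0.1 -1.2] T [ 0.008  0.007 -0.007] w 0.18 q6 1.44
shift cm [0.01 0.02 0.44] turn -0.0
```

Emit:
servo_tool([
  [0,0,0.1,0,0],
  [0,0,0.2,0,0],
  [0,0,0.3,0,0],
  [0,0,0.35,0,0],
  [0,0,0.35,0,0],
])

```text
time_s: 7.55
tool_pos: [470.2, 261.0, 84.7]
tool_rot: [-3.068, -0.676, 0.0]
contact_force: [0.5, 0.3, -1.2]
gripper_width: 0.175
grasp_force: 78.0
```

```bash
python3 -c "
from h import *
step(470.3,260.9,83.7,24.9)"
```

```text
t 7.55 tcp [470.2 261.   84.7] yaw 24.87 zaxis [-0. -0. -1.] F [ 0.5  0.3 -1.2] T [-0.022  0.023 -0.017] w 0.175 q6 1.44
shift cm [0.   0.02 0.1 ] turn -0.0
```

The prongs are about 8 mm down with no contact. Now I'll touch the bottom gently.

Emit:
servo_tool([
  [0,0,0.05,0,0],
  [0,0,0.1,0,0],
  [0,0,0.15,0,0],
  [0,0,0.15,0,0],
])

```text
time_s: 7.95
tool_pos: [470.3, 261.1, 83.7]
tool_rot: [-3.068, -0.677, -0.0]
contact_force: [-1.1, -0.7, 2.4]
gripper_width: 0.177
grasp_force: 78.6
```

```bash
python3 -c "
from h import *
step(470.3,260.9,83.7,24.9)"
```

```text
t 7.95 tcp [470.3 261.1  83.7] yaw 24.87 zaxis [ 0.  0. -1.] F [-1.1 -0.7  2.4] T [-0.049  0.104  0.033] w 0.177 q6 1.44
shift cm [-0.01  0.02  0.  ] turn -0.0
```

The bottom was felt at z 83.7 with about 3.6 N. I'll back off 1 mm and start turning clockwise, following the spanner's centre, which is about 3 mm along tool x.

Emit:
servo_tool([
  [0,0,-0.1,0,0],
  [0,0,-0.1,0,0],
  [0,-0.01,-0.1,2,0],
  [0,-0.02,-0.1,4,0],
  [0,-0.03,-0.1,6,0],
  [0,-0.04,-0.1,8,0],
  [0.01,-0.05,-0.1,10,0],
  [0.01,-0.05,-0.1,10,0],
])

```text
time_s: 8.75
tool_pos: [469.7, 262.5, 84.1]
tool_rot: [-3.114, -0.406, 0.001]
contact_force: [-1.7, 4.9, -1.3]
gripper_width: 0.176
grasp_force: 78.2
```

```bash
python3 -c "
from h import *
step(470.3,260.9,84.7,24.9)"
```

```text
t 8.75 tcp [469.7 262.5  84.1] yaw 14.86 zaxis [-0.001  0.001 -1.   ] F [-1.7  4.9 -1.3] T [0.921 0.328 0.139] w 0.176 q6 1.61
shift cm [ 0.01  0.17 -0.06] turn -10.0
```

The +x prong carries the load alone (+y 4.9 N), so I'll ease the tool about 0.9 mm in +y while turning on.

Emit:
servo_tool([
  [0,-0.05,0,0,0],
  [0,-0.09,0,0,0],
  [0,-0.1,0,2,0],
  [0,-0.11,0,4,0],
  [0,-0.12,0,6,0],
  [0,-0.13,0,8,0],
  [0,-0.14,0,10,0],
  [0,-0.14,0,10,0],
])

```text
time_s: 9.55
tool_pos: [469.6, 263.1, 84.2]
tool_rot: [-3.139, -0.134, 0.001]
contact_force: [-1.5, 3.4, -1.2]
gripper_width: 0.175
grasp_force: 78.1
```

```bash
python3 -c "
from h import *
step(470.3,260.9,84.7,24.9)"
```

```text
t 9.55 tcp [469.6 263.1  84.2] yaw 4.9 zaxis [-0.  0. -1.] F [-1.5  3.4 -1.2] T [0.767 0.307 0.186] w 0.175 q6 1.79
shift cm [ 0.05  0.22 -0.05] turn -20.0
```

Emit:
servo_tool([
  [0,-0.03,0,2,0],
  [0,-0.06,0,4,0],
  [0,-0.08,0,6,0],
  [0,-0.09,0,8,0],
  [0,-0.1,0,10,0],
  [0,-0.11,0,12,0],
  [0.01,-0.12,0,14,0],
  [0.01,-0.12,0,14,0],
])

```text
time_s: 10.35
tool_pos: [469.7, 263.9, 84.2]
tool_rot: [3.131, -0.248, -0.001]
contact_force: [-0.3, 2.4, -1.7]
gripper_width: 0.174
grasp_force: 78.1
```

```bash
python3 -c "
from h import *
step(470.3,260.9,84.7,24.9)"
```

```text
t 10.35 tcp [469.7 263.9  84.2] yaw -9.06 zaxis [-0.    -0.001 -1.   ] F [-0.3  2.4 -1.7] T [0.418 0.17  0.154] w 0.174 q6 2.03
shift cm [ 0.11  0.28 -0.05] turn -34.0
```

Emit:
servo_tool([
  [0,-0.02,0,2,0],
  [0,-0.04,0,4,0],
  [0,-0.06,0,6,0],
  [0,-0.07,0,8,0],
  [0,-0.08,0,10,0],
  [0,-0.09,0,12,0],
  [0,-0.09,0,12,0],
])

```text
time_s: 11.05
tool_pos: [469.8, 264.5, 84.2]
tool_rot: [3.088, -0.573, -0.001]
contact_force: [-1.4, 0.4, -2.7]
gripper_width: 0.175
grasp_force: 78.1
```

```bash
python3 - <<'E'
from meas import *
step(470.3,260.9,84.7,24.9)
s=viewer.read_camera("side")
cv2.imwrite("pics/d.png",cv2.resize(s[195:240,240:310,::-1],(770,495),interpolation=cv2.INTER_CUBIC))
E
```

```text
t 11.05 tcp [469.8 264.5  84.2] yaw -21.03 zaxis [-0.001 -0.001 -1.   ] F [-1.4  0.4 -2.7] T [0.135 0.185 0.112] w 0.175 q6 2.24
shift cm [ 0.18  0.32 -0.05] turn -45.9
```

View pics/d.png

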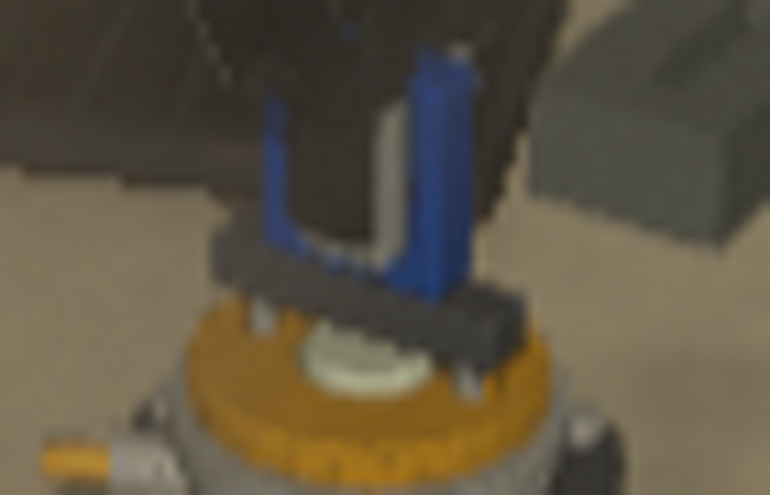

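The cap has sunk and both prongs are seated, with no strain. I'll continue toward the stop in smaller steps.

Emit:
servo_tool([
  [0,-0.01,0,1.5,0],
  [0,-0.02,0,3,0],
  [0,-0.02,0,4.5,0],
  [0,-0.03,0,6,0],
  [0,-0.03,0,6,0],
])

```text
time_s: 11.6
tool_pos: [469.9, 264.9, 84.2]
tool_rot: [3.053, -0.738, -0.001]
contact_force: [-0.4, -2.2, -1.9]
gripper_width: 0.176
grasp_force: 78.1
```

```bash
python3 -c "
from h import *
step(470.3,260.9,84.7,24.9)"
```

```text
t 11.6 tcp [469.9 264.9  84.2] yaw -27.17 zaxis [-0.001 -0.001 -1.   ] F [-0.4 -2.2 -1.9] T [-0.37   0.14   0.164] w 0.176 q6 2.35
shift cm [ 0.22  0.34 -0.05] turn -52.1
```

Emit:
servo_tool([
  [0,0.01,0,1,0],
  [0,0.02,0,2,0],
  [0,0.02,0,2,0],
])

```text
time_s: 11.9
tool_pos: [469.9, 265.0, 84.2]
tool_rot: [3.04, -0.791, -0.0]
contact_force: [-0.6, -1.4, -3.2]
gripper_width: 0.172
grasp_force: 78.1
```

```bash
python3 -c "
from h import *
step(470.3,260.9,84.7,24.9)"
```

```text
t 11.9 tcp [469.9 265.   84.2] yaw -29.17 zaxis [-0. -0. -1.] F [-0.6 -1.4 -3.2] T [-0.377  0.13   0.162] w 0.172 q6 2.39
shift cm [ 0.24  0.34 -0.05] turn -54.1
```

Emit:
servo_tool([
  [0,0,0,1,0],
  [0,0,0,1.5,0],
  [0,0,0,1.5,0],
])

```text
time_s: 12.2
tool_pos: [469.9, 265.1, 84.2]
tool_rot: [3.03, -0.83, -0.0]
contact_force: [0.2, -1.4, -4.2]
gripper_width: 0.176
grasp_force: 78.1
```

```bash
python3 -c "
from h import *
step(470.3,260.9,84.7,24.9)"
```

```text
t 12.2 tcp [469.9 265.1  84.2] yaw -30.65 zaxis [-0. -0. -1.] F [ 0.2 -1.4 -4.2] T [-0.413  0.122  0.25 ] w 0.176 q6 2.41
shift cm [ 0.25  0.34 -0.05] turn -55.5
```

Emit:
servo_tool([
  [0,0,0,1,0],
  [0,0,0,1.5,0],
  [0,0,0,1.5,0],
])

```text
time_s: 12.5
tool_pos: [469.9, 265.1, 84.3]
tool_rot: [3.019, -0.868, 0.0]
contact_force: [-0.0, -2.5, -4.0]
gripper_width: 0.175
grasp_force: 78.0
```

```bash
python3 -c "
from h import *
step(470.3,260.9,84.7,24.9)"
```

```text
t 12.5 tcp [469.9 265.1  84.3] yaw -32.1 zaxis [ 0. -0. -1.] F [-0.  -2.5 -4. ] T [-0.34   0.082  0.497] w 0.175 q6 2.44
shift cm [ 0.25  0.34 -0.04] turn -57.0
```

Emit:
servo_tool([
  [0,0,0,1,0],
  [0,0,0,1.5,0],
  [0,0,0,1.5,0],
])

```text
time_s: 12.8
tool_pos: [470.0, 265.1, 84.3]
tool_rot: [3.008, -0.907, 0.0]
contact_force: [-0.0, -1.5, -5.2]
gripper_width: 0.174
grasp_force: 78.5
```

```bash
python3 - <<'E'
from meas import *
step(470.3,260.9,84.7,24.9)
s=viewer.read_camera("side")
cv2.imwrite("pics/e.png",cv2.resize(s[195:240,240:310,::-1],(770,495),interpolation=cv2.INTER_CUBIC))
E
```

```text
t 12.8 tcp [470.  265.1  84.3] yaw -33.56 zaxis [ 0. -0. -1.] F [-0.  -1.5 -5.2] T [-0.301  0.072  1.01 ] w 0.174 q6 2.46
shift cm [ 0.26  0.33 -0.04] turn -58.5
```

View pics/e.png

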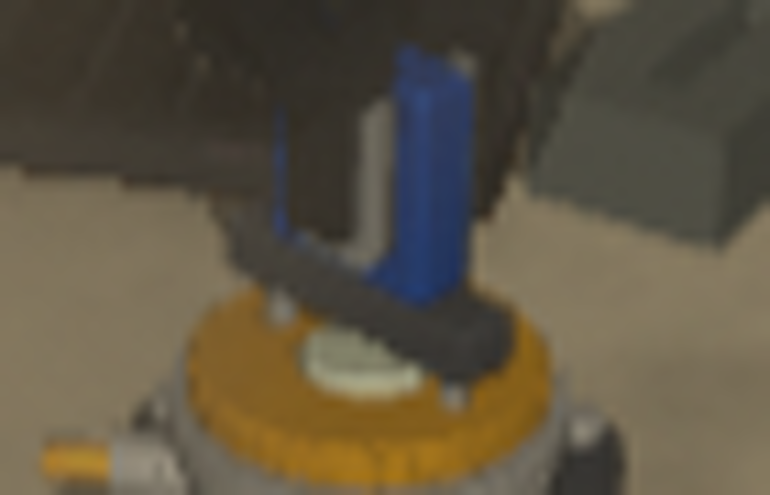

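Torque rose steeply (0.25 → 0.50 → 1.0 N m over 3°), so the ring is against its stop. The picture agrees: the cap is low at (365,360), with the prongs at (282,308) and (455,395) in their holes. I'll unload, then lift out.

Emit:
servo_tool([
  [0,0.01,0,-2,0],
  [0,0.02,0,-4,0],
  [0,0.03,0,-6,0],
  [0,0.03,0,-6,0],
  [0,0.03,0,-6,0],
])

```text
time_s: 13.35
tool_pos: [470.6, 265.4, 84.8]
tool_rot: [-3.048, 0.754, -0.002]
contact_force: [1.0, -0.6, -1.2]
gripper_width: 0.174
grasp_force: 78.5
```

```bash
python3 -c "
from h import *
step(470.3,260.9,84.7,24.9)"
```

```text
t 13.35 tcp [470.6 265.4  84.8] yaw -27.81 zaxis [ 0.002  0.002 -1.   ] F [ 1.  -0.6 -1.2] T [-0.006  0.025 -0.007] w 0.174 q6 2.36
shift cm [0.18 0.41 0.01] turn -52.7
```

Free of load. Lifting straight out, slowly at first.

Emit:
servo_tool([
  [0,0,-0.3,0,0],
  [0,0,-0.7,0,0],
  [0,0,-1.2,0,0],
  [0,0,-2,0,0],
  [0,0,-3.5,0,0],
  [0,0,-5,0,0],
  [0,0,-5.5,0,0],
  [0,0,-5.5,0,0],
])

```text
time_s: 14.15
tool_pos: [470.4, 265.1, 140.4]
tool_rot: [-3.049, 0.75, -0.003]
contact_force: [-0.0, -0.6, -2.1]
gripper_width: 0.177
grasp_force: 78.5
```

```bash
python3 - <<'E'
from meas import *
step(427.3,62.0,140,70.38)
s=viewer.read_camera("side");np.savez("im3.npz",s=s)
E
```

```text
t 14.15 tcp [470.4 265.1 140.4] yaw -27.63 zaxis [ 0.002  0.001 -1.   ] F [-0.  -0.6 -2.1] T [0.056 0.033 0.018] w 0.177 q6 2.36
shift cm [ 5.6  20.    0.02] turn -98.0
```

Emit:
servo_tool([
  [0.3,1.2,0,-6,0],
  [0.8,3,0,-14,0],
  [1.4,5,0,-22,0],
  [2,7,0,-30,0],
  [2.5,9,0,-38,0],
  [3,11,0,-46,0],
  [3.6,13,0,-54,0],
  [4.2,15,0,-62,0],
])

```text
time_s: 15.0
tool_pos: [436.7, 111.7, 138.7]
tool_rot: [-2.998, -0.937, 0.002]
contact_force: [-0.1, -0.6, -1.3]
gripper_width: 0.176
grasp_force: 78.5
```

```bash
python3 -c "
from h import *
step(427.3,62.0,140,70.38)"
```

```text
t 15.0 tcp [436.7 111.7 138.7] yaw 34.71 zaxis [-0.001  0.    -1.   ] F [-0.1 -0.6 -1.3] T [-0.054 -0.049  0.055] w 0.176 q6 0.97
shift cm [-3.6   3.55 -0.13] turn -35.7
```

Emit:
servo_tool([
  [-0.9,0.9,0,-8,0],
  [-1.8,1.8,0,-16,0],
  [-2.7,2.7,0,-24,0],
  [-3.4,3.3,1,-31,0],
  [-3.6,3.55,2,-35.7,0],
  [-3.6,3.55,3,-35.7,0],
  [-3.6,3.55,4,-35.7,0],
  [-3.6,3.55,4,-35.7,0],
])

```text
time_s: 15.8
tool_pos: [426.8, 63.2, 97.9]
tool_rot: [-2.571, -1.801, 0.004]
contact_force: [-0.8, 0.1, -1.4]
gripper_width: 0.175
grasp_force: 78.5
```

Emit:
servo_tool([
  [0,0,0.5,0,0],
  [0,0,1,0,0],
  [0,0,1,0,0],
  [0,0,1,0,0],
])

```text
time_s: 16.2
tool_pos: [427.8, 63.0, 89.3]
tool_rot: [2.572, 1.804, 0.0]
contact_force: [0.4, -0.2, -2.2]
gripper_width: 0.175
grasp_force: 78.5
```

```bash
python3 - <<'E'
from meas import *
step(427.3,62.0,51,70.38)
s=viewer.read_camera("side");np.savez("im4.npz",s=s)
cv2.imwrite("pics/f.png",np.hstack([cv2.resize(s[160:225,275:335,::-1],(480,520),interpolation=cv2.INTER_CUBIC),cv2.resize(np.load("im3.npz")["s"][205:245,250:300,::-1],(320,256)).repeat(1,0) if 0 else cv2.copyMakeBorder(cv2.resize(s[205:245,250:300,::-1],(320,256)),0,264,0,0,cv2.BORDER_CONSTANT)]))
E
```

```text
t 16.2 tcp [427.8  63.   89.3] yaw 70.07 zaxis [ 0.  0. -1.] F [ 0.4 -0.2 -2.2] T [-0.018  0.007 -0.017] w 0.175 q6 0.23
shift cm [-0.11 -0.02  3.83] turn -0.3
```

View pics/f.png

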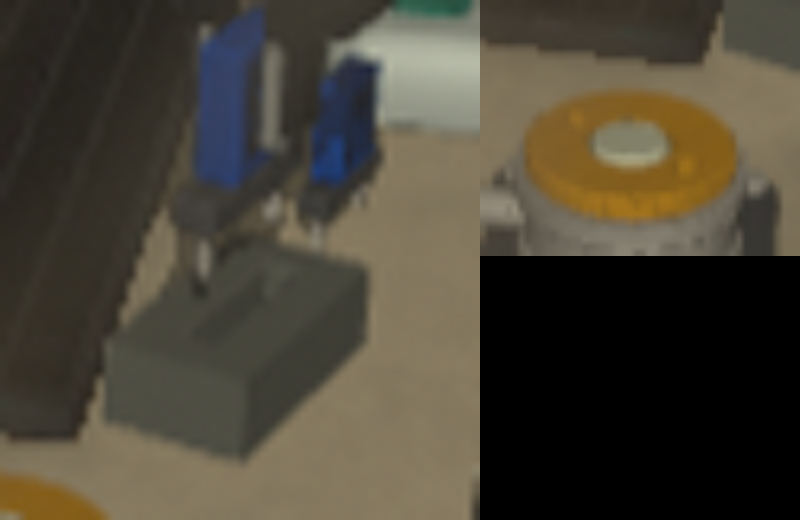

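The cap is down nearly flush with the ring, so the ring is tight. The prongs hang over the slot: near tip at (205,283), slot end at (205,335). Now I'll lower at the recorded grasp pose.

Emit:
servo_tool([
  [-0.11,-0.02,0.3,-0.3,0],
  [-0.11,-0.02,0.8,-0.3,0],
  [-0.11,-0.02,1.3,-0.3,0],
  [-0.11,-0.02,1.8,-0.3,0],
  [-0.11,-0.02,2,-0.3,0],
  [-0.11,-0.02,2.15,-0.3,0],
  [-0.11,-0.02,2.3,-0.3,0],
  [-0.11,-0.02,2.3,-0.3,0],
])

```text
time_s: 17.05
tool_pos: [427.2, 61.9, 66.2]
tool_rot: [-2.568, -1.81, 0.0]
contact_force: [-0.9, -0.2, -2.0]
gripper_width: 0.177
grasp_force: 78.5
```

```bash
python3 -c "
from h import *
step(427.3,62.0,50.7,70.38)"
```

```text
t 17.05 tcp [427.2  61.9  66.2] yaw 70.37 zaxis [-0.  0. -1.] F [-0.9 -0.2 -2. ] T [ 0.032 -0.017 -0.012] w 0.177 q6 0.23
shift cm [0.01 0.   1.55] turn -0.0
```

The tips are about 2.5 mm into the slot with no contact. Lowering the rest.

Emit:
servo_tool([
  [0,0,0.2,0,0],
  [0,0,0.5,0,0],
  [0,0,0.8,0,0],
  [0,0,1.1,0,0],
  [0,0,1.3,0,0],
  [0,0,1.4,0,0],
  [0,0,1.5,0,0],
  [0,0,1.5,0,0],
])

```text
time_s: 17.85
tool_pos: [427.2, 61.9, 51.2]
tool_rot: [-2.568, -1.81, 0.0]
contact_force: [-0.4, 0.5, -2.1]
gripper_width: 0.179
grasp_force: 78.5
```

```bash
python3 -c "
from h import *
step(427.3,62.0,50.7,70.38)"
```

```text
t 17.85 tcp [427.2  61.9  51.2] yaw 70.37 zaxis [-0.  0. -1.] F [-0.4  0.5 -2.1] T [ 0.069 -0.02  -0.032] w 0.179 q6 0.23
shift cm [0.01 0.01 0.05] turn -0.0
```

Emit:
servo_tool([
  [0,0,0.05,0,0],
  [0,0,0.07,0,0],
  [0,0,0.07,0,0.3],
  [0,0,0.07,0,0.5],
  [0,0,0.07,0,1],
  [0,0,0.07,0,1],
  [0,0,0.07,0,1],
  [0,0,0.07,0,1],
])

```text
time_s: 18.65
tool_pos: [427.3, 61.9, 50.6]
tool_rot: [2.567, 1.81, 0.0]
contact_force: [-0.2, 0.4, 1.2]
gripper_width: 1.002
grasp_force: 0.0
```

Emit:
servo_tool([
  [0,0,0,0,1],
  [0,0,-1,0,1],
  [0,0,-3,0,1],
  [0,0,-6,0,1],
  [0,0,-10,0,1],
  [0,0,-14,0,1],
  [0,0,-14,0,1],
])

```text
time_s: 19.35
tool_pos: [430.4, 61.7, 195.6]
tool_rot: [2.561, 1.806, 0.014]
contact_force: [0.3, -0.4, -0.4]
gripper_width: 1.001
grasp_force: 0.0
```

```bash
python3 -c "
from h import *
step(430,-200,230,70.38)"
```

```text
t 19.35 tcp [430.4  61.7 195.6] yaw 70.4 zaxis [ 0.012 -0.001 -1.   ] F [ 0.3 -0.4 -0.4] T [-0.058 -0.037 -0.013] w 1.001 q6 0.23
shift cm [-24.66   8.78  -3.41] turn 0.0
```

Swing the arm aside to check with the top camera.

Emit:
servo_tool([
  [-4,1.4,-1,0,1],
  [-8.5,3,-2,0,1],
  [-13,4.6,-3,0,1],
  [-17.5,6.2,-3.4,0,1],
  [-22,7.8,-3.4,0,1],
  [-24.6,8.8,-3.4,0,1],
  [-24.6,8.8,-3.4,0,1],
])

```text
time_s: 20.05
tool_pos: [427.8, -203.3, 224.4]
tool_rot: [2.57, 1.803, -0.0]
contact_force: [-0.8, 0.0, -0.2]
gripper_width: 1.002
grasp_force: 0.0
```

```bash
python3 - <<'E'
from meas import *
t=viewer.read_camera("top");s=viewer.read_camera("side")
bt=(250,226,278,246);mt=blue(t,bt);print(mt.sum(),fitbox(None,{"top":(mt,bt)},[425,65,-1.9],42,16,42,90))
a=cv2.resize(t[190:260,160:290,::-1],(520,280),interpolation=cv2.INTER_CUBIC);b=cv2.resize(s[165:250,240:325,::-1],(280,280),interpolation=cv2.INTER_CUBIC)
cv2.imwrite("pics/g.png",np.hstack([a,b]))
E
```

```text
89.6888888888889 (array([427.40443265,  65.05308888,  -1.92014204]), np.float64(2.2339800931265748))
```

View pics/g.png

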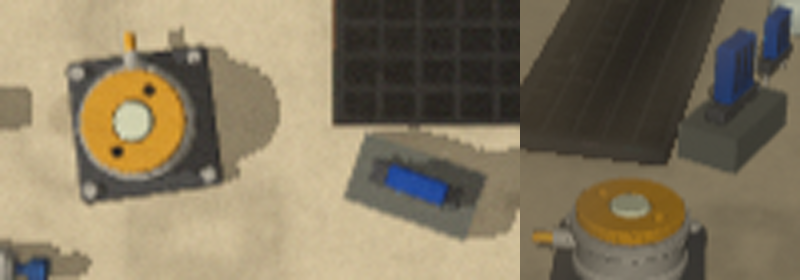

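The final view shows the spanner upright in the stand at (417,185), its centre within about 2 mm of the slot's. The holes at (149,90) and (117,152) put PSI at about −0.6, so the ring is at its stop and the cap is down. The bench near the cell and stand looks unchanged. Handing in.

```bash
python3 -c "
from plant import env
print(env.job_done())"
```

```text
the job is handed in; nothing more can be done
None
```

The lock ring is tightened to its stop, the spanner is back upright in its stand, and the job is handed in at about 20 s of the 61 s allowed; the hand-in returned no verdict.

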